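# Find the zero point of the coffee mill

## Task

Zero the coffee mill: turn only its small inner knob clockwise until you feel it come up snug, but not forced, against its soft stop, without touching or shifting the black outer ring that it stands in. Then let go of the knob and press the red button beside the ring all the way to store the zero point, and leave the jars and the timer where they are.

Things in the scene. Friction and masses are not known exactly. Their poses are not given: they have to be found in the camera images.
- mill: Low grey coffee mill, 150 (x) x 196 (y) mm, heavy, fixed; its top is a level dark deck at z = 0.112 m. Origin: centre of its underside; x to its back, y to its left, z up; turned up to 20 degrees either way. Dial axis at x 0, y +30 mm; button at x 0, y -58 mm.
- outer_ring: Black outer ring of the dial, 72 mm across, flat top 13 mm above the deck (z = 0.125 m). Origin on the dial axis at deck level; it turns about z. Its setting differs each time and must stay (within 5 degrees); fingers must not touch it. It carries the knob's hidden stop and is held by friction alone: it slips when more than about 0.42 N m comes onto that stop.
- ring_mark (a point): Orange mark on the ring's flat top, 25.5 mm from the dial axis.
- inner_knob: Ribbed aluminium knob, 31 mm diameter, standing 28 mm above the ring's top (z 0.125 to 0.153 m). Origin on the axis at its foot, z up; red pointer line on top towards its -x. Friction about 0.07 N m throughout (at rest, either way), more if turned fast. Clockwise from above (negative about z) it meets a cushioned stop 0.4 to 2.7 rad from its start: hidden, unmarked, different each time, to be felt.
- knob_grip (a point): On the knob's axis, 18 mm above the ring's top: grip here. Turn in short grips. From first touch the stop pushes back with 1.7 N m per rad; the hand feels this plus or minus the friction. Snug: 0.05 to 0.15 rad past touch (push-back 0.09 to 0.26 N m); past 0.2 rad it is forced and the ring slips soon after. Let go, the knob springs back to about 0.04 rad past touch, where friction holds it snug.
- set_button (a joint): Red round push button, 22 mm diameter, in a low black housing; 0 is out, 0.006 m is fully pressed in (5 N); spring return. It counts as pressed from 0.0045.
- set_button_top (a point): Centre of the button's top face; 88 mm to the right (mill's -y) of the dial axis.
- honey_jar: Honey jar, 71 mm diameter, 110 mm high, loose, to the left of the mill. Origin: centre of its underside. Leave it alone.
- spice_jar: Small spice jar with black lid, 43 mm diameter, 79 mm high, loose, to the right of the mill. Origin: centre of its underside. Leave it alone.
- egg_timer: Red and white egg timer, 61 mm diameter, 51 mm high, loose, farther to the right of the mill. Origin: centre of its underside. Leave it alone.

How it is judged (in metres and radians):
On the way, in this order (a step that is already met when the one before it is completed fails the run):
1. the inner knob is turned up snug against its soft stop (contact force between inner_knob and outer_ring above 1.5 N), for 0.2 s.
2. with the knob let go and still snug, the red button is pressed in (value of joint set_button above 0.0045 m and contact force between inner_knob and outer_ring above 1.5 N and contact force between the fingers and inner_knob below 0.1 N), for 0.05 s.
At the end, for the whole second after the job is handed in: The knob rests snug against its stop (it bears on the ring's stop with more than 1.5 N, about 0.02 rad past first touch), the ring's mark is within 2.5 mm of where it was, the button is out again (under 1.5 mm), and the knob is still (contact force between inner_knob and outer_ring above 1.5 N and distance of ring_mark from where it was at the start of the episode below 0.0025 m and value of joint set_button below 0.0015 m and angular speed of inner_knob below 0.1 rad/s).
It fails at once if the outer ring was turned (its mark moved more than 2.5 mm) (distance of ring_mark from where it was at the start of the episode above 0.0025 m).
It fails at once if the robot touched the outer ring (more than 0.5 N) (contact force between any of the fingers, the arm and outer_ring above 0.5 N).
It fails at once if the knob was forced against its stop (more than 18 N at the stop, a push-back of about 0.36 N m) (contact force between inner_knob and outer_ring above 18 N).
It fails at once if a jar or the timer was moved more than 20 mm (distance of any of honey_jar, spice_jar, egg_timer from where it was at the start of the episode above 0.02 m).
It also fails if it takes over 72 s, if anything falls off the work surface, if the arm or the gripper's body presses on something with over 40 N, if the wrist force passes 120 N, or if a joint passes its speed limit or range.

## Robot

A 6-joint arm with a two-finger parallel gripper is mounted at the origin on a cart in front of the work surface, level with it; the furniture and walls round the work are solid. World frame = base frame: x ahead of the robot, y to its left, z up, the work surface at z = 0. Lengths are in m, angles in degrees, forces in N, time in s.
With the tool pointing down it reaches from about 0.35 to 0.8 m from the base axis. Payload 7.3 kg.
Tool frame: the origin (TCP) lies at the very end of the fingers, on their centre line; the grasp point (between the pads) lies 19 mm behind it (bot.grasp_offset is the z of the grasp point in the tool frame, in m); z points along the fingers, y is the line along which they close (so a half turn about z gives the same grasp; the last joint's range is limited). The gripper opens to 85 mm and grips with 20 to 120 N. Pads are 22 mm wide; open, the fingers measure 114 mm over their backs; the gripper's body (76 mm by 85 mm) begins 54 mm behind the grasp point. The pads swing forward as they close: fully open they stand 13 mm farther back than shut.
Start: joints at [-74.026, 19.595, 87.324, -0, 73.075, -8.365], TCP at [0.216, -0.478, 0.231] pointing down, gripper open.
Joint ranges: [-145.02, 145.02], [-44.19, 115.74], [2.07, 154.8], [-57.11, 237.11], [16.16, 152.29], [-177.93, 177.93]. Speed limits (degrees/s): [147.25, 147.25, 180, 180, 180, 180].

## Interface

Orientations are given as [roll, pitch, yaw] about the fixed x, y, z axes, in that order (R = Rz(yaw) Ry(pitch) Rx(roll)).
In Python, from cell import sense, cams, order, bot gives the robot as it stands.
- The arm moves only by the tool play_rows, never from a script. Its argument "targets" is a list of rows, each an object of numbers: "ax", "ay", "az": the turn, a rotation vector about the world's x, y, z in degrees; "x", "y", "z": the shift along the world's x, y, z in mm; "gripper": the finger opening in mm, from 0 to 85.4. A call has exactly 5 rows; each row shifts and turns the commanded pose from where the row before left it; what a row does not reach is not made up. A row lasts 1/12 s, in which the tool goes at most 41.7 mm and 7.16 degrees, less where a joint would pass 70% of its speed; a pose out of reach is approached as far as the arm can. A call with a gripper value outside its range is refused whole. The fingers move at their own pace and stop on an object; "force" is the grip in N (left out, the last holds). Time passes only in rows, so rows that do not move let the fingers close, or fill a call up. It gives the time, the measured TCP pose, the force, the opening and the grip force at its end, in the units of the state.
- sense(): the state, without advancing time (a new reading comes with each control period).
- cams.get_image(name): name is "scene" or "side" or "wrist"; returns the picture (384x512x3 uint8, blue, green, red); there is no depth.
- cams.camera_model(name): a dict with "mtx" (3x3 intrinsics, pixels), "R" (3x3) and "t" (3): a world point X has camera coordinates R X + t; the wrist camera has in their place "tool_from_camera" (4x4, takes a point from camera to tool coordinates, whose origin is the TCP and whose axes are the flange's). Camera axes: x right, y down, z forward; pixel columns grow to the right and rows downward; lengths in m; the calibration is good to about 2 mm. A picture is of the moment at which its call begins: read the wrist's pose just before it. camera_model takes no time and is no camera call.
- order.job_done(): hands the job in; it is judged then, once.
The state is a dict: "clock": time; "joints": joint angles; "qvel": joint speeds; "joint_torque": joint torques, N m; "tool_pos": TCP position; "ee_rot": TCP orientation; "contact_force": force on the tool from outside, world axes, zero at the start; "moment": the same for the moment, N m; "gripper_width": opening from 0.0 (shut) to 1.0 (fully open); "grasp_force": force on a finger pad.
Only numpy, scipy, OpenCV 4.12 (cv2) and the standard library are available. Lean on these libraries where they do the work, as an engineer would, in place of code of your own. Each camera call takes 0.05 s, during which the arm holds its last target. There are 200 camera calls.

## Working session

There is one attempt and no reset: what is moved stays moved. The work goes in short steps, Python scripts to look and compute and a tool call to move; the robot and the scene stay as the last step left them, time stands still between calls to the robot, and variables do not carry over. Pictures are saved under pics/ and viewed, at most 10 in all, crops included, and the job is handed in when it is done.

Besides the shell and the picture viewer there is one more tool, called after "Emit:" in YAML: its name, and indented under it one key for each argument. play_rows: Moves the arm, as the interface text tells. Its arguments: {"type":"object","properties":{"targets":{"type":"array","items":{"type":"object","properties":{"ax":{"type":"number"},"ay":{"type":"number"},"az":{"type":"number"},"x":{"type":"number"},"y":{"type":"number"},"z":{"type":"number"},"gripper":{"type":"number"}}}},"force":{"type":"number"}},"required":["targets"]}

```bash
mkdir -p pics
python3 - <<'E'
from cell import sense,cams,order,bot
import cv2
s=sense();print(s, bot.grasp_offset)
for n in("scene","side"):
    cv2.imwrite(f"pics/{n}0.png",cams.get_image(n)); print(n,cams.camera_model(n))
print(cams.camera_model("wrist"))
E
```

```text
{'clock': 0.0, 'joints': array([-7.40265174e+01,  1.96359364e+01,  8.73772505e+01, -1.01783527e-03,
        7.30750424e+01, -8.36543329e+00]), 'qvel': array([ 0.01091277,  0.12749664,  0.11352184, -0.07471066, -0.0434123 ,
        0.03466264]), 'joint_torque': array([-2.17409283e-04, -4.33680511e+01, -2.46009493e+01, -1.84387995e-04,
        7.82972173e-03, -4.00505996e-05]), 'tool_pos': array([ 0.21627102, -0.47794169,  0.23063037]), 'ee_rot': array([-1.79912568e+02, -1.18732038e-02,  2.43392039e+01]), 'contact_force': array([0.33224231, 0.14811464, 0.9403881 ]), 'moment': array([ 0.02601815,  0.03035808, -0.03073104]), 'grasp_force': 0.0, 'gripper_width': 1.0001740671968435} -0.0187
scene {'mtx': array([[447.13763876,   0.        , 252.01071065],
       [  0.        , 447.13763876, 192.03732789],
       [  0.        ,   0.        ,   1.        ]]), 'R': array([[-0.88905362,  0.45779676, -0.00240379],
       [ 0.40726874,  0.788507  , -0.46085668],
       [-0.2090833 , -0.41070529, -0.88747132]]), 't': array([ 0.43336609, -0.17093964,  1.41921147])}
side {'mtx': array([[373.88902078
[... 160 characters left out ...]
 -0.55308286,  0.00246508],
       [-0.22320197,  0.33213016, -0.91644446],
       [ 0.50605099, -0.7640608 , -0.40015432]]), 't': array([0.40254082, 0.22600316, 0.64328138])}
{'mtx': array([[310.87743868,   0.        , 259.60761584],
       [  0.        , 310.87743868, 195.46025073],
       [  0.        ,   0.        ,   1.        ]]), 'tool_from_camera': array([[ 8.44927274e-04, -9.60434948e-01, -2.78503136e-01,
         6.96105067e-02],
       [ 9.99999638e-01,  7.82985705e-04,  3.33641248e-04,
        -5.10763932e-04],
       [-1.02376741e-04, -2.78503317e-01,  9.60435262e-01,
        -1.41995926e-01],
       [ 0.00000000e+00,  0.00000000e+00,  0.00000000e+00,
         1.00000000e+00]])}
```

View pics/scene0.png

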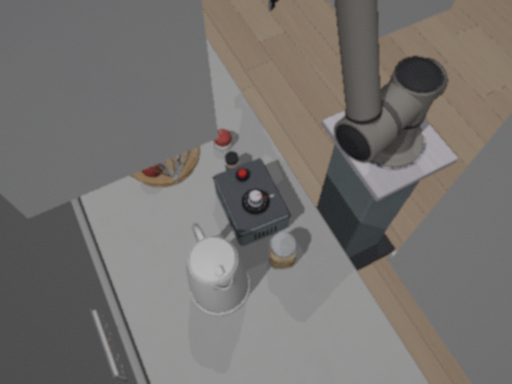

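View pics/side0.png

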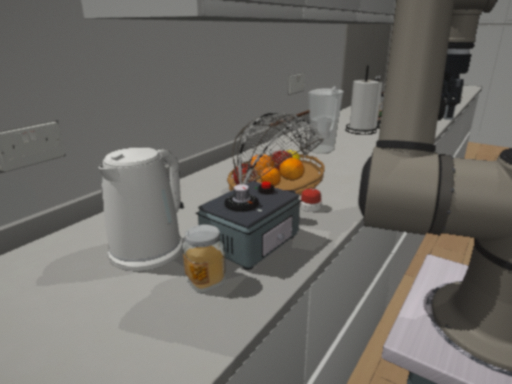

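The scene view shows the mill near (250,200), knob top about (256,196) and button about (242,174). The side view agrees. I'll enlarge both.

```bash
python3 - <<'E'
import cv2,numpy as np
a=cv2.imread("pics/scene0.png")[145:255,200:310]; b=cv2.imread("pics/side0.png")[165:265,190:310]
A=cv2.resize(a,(396,396),interpolation=cv2.INTER_CUBIC)  #x3.6
B=cv2.resize(b,(396,330),interpolation=cv2.INTER_CUBIC)  #x3.3
B=np.vstack([B,np.zeros((66,396,3),np.uint8)])
cv2.imwrite("pics/crop0.png",cv2.convertScaleAbs(np.hstack([A,B]),alpha=1.6))
E
cat > h.py <<'E'
from cell import sense,cams,order,bot
import numpy as np,cv2
from scipy.spatial.transform import Rotation as Ro
def ray(n,u,v,s=None):
    m=cams.camera_model(n);d=np.linalg.inv(m["mtx"])@[u,v,1]
    if n=="wrist":
        T=m["tool_from_camera"];R=Ro.from_euler("xyz",s["ee_rot"],degrees=True).as_matrix()
        return R@T[:3,3]+s["tool_pos"],R@T[:3,:3]@d
    return -m["R"].T@m["t"],m["R"].T@d
def at_z(n,u,v,z,s=None):
    c,d=ray(n,u,v,s);return c+d*(z-c[2])/d[2]
def proj(n,X,s=None):
    m=cams.camera_model(n)
    if n=="wrist":
        T=np.eye(4);T[:3,:3]=Ro.from_euler("xyz",s["ee_rot"],degrees=True).as_matrix();T[:3,3]=s["tool_pos"]
        p=np.linalg.inv(T@m["tool_from_camera"])@np.append(X,1);p=p[:3]
    else:p=m["R"]@X+m["t"]
    p=m["mtx"]@p;return p[:2]/p[2]
E
python3 - <<'E'
from h import *
for n,u,v,z in(("scene",256,196,.153),("scene",242,174,.125),("side",241,190,.153),("side",266,185,.125),("scene",223,144,.03),("scene",231,159,.079),("scene",284,241,.11)):print(n,u,v,at_z(n,u,v,z).round(3))
E
```

```text
scene 256 196 [0.505 0.058 0.153]
scene 242 174 [ 0.502 -0.031  0.125]
side 241 190 [0.494 0.071 0.153]
side 266 185 [ 0.503 -0.036  0.125]
scene 223 144 [ 0.483 -0.203  0.03 ]
scene 231 159 [ 0.497 -0.115  0.079]
scene 284 241 [0.491 0.186 0.11 ]
```

View pics/crop0.png

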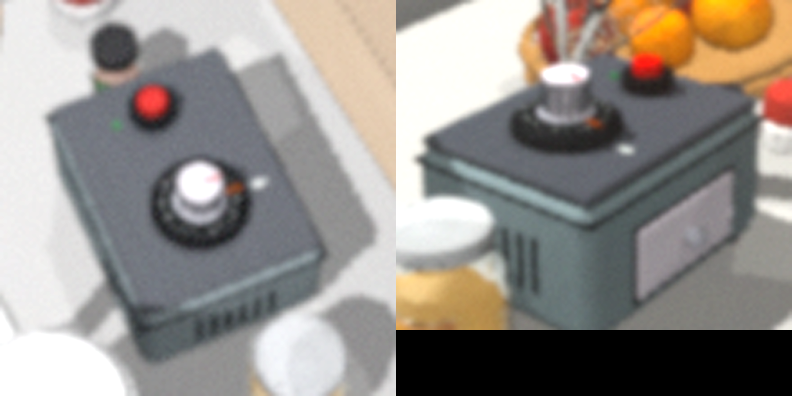

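The enlarged crop puts the knob top at scene (255.6,196) and side (241.5,187.5). The button top is at scene (242,173), and the orange mark is on the robot-facing side next to the pointer. Before choosing a yaw range I'll check where the kettle is.

Run:
```python
from h import *
def tri(p,q):
    c1,d1=ray("scene",*p);c2,d2=ray("side",*q)
    k=np.linalg.lstsq(np.c_[d1,-d2],c2-c1,rcond=None)[0];a,b=c1+k[0]*d1,c2+k[1]*d2
    return ((a+b)/2).round(4),np.linalg.norm(a-b).round(4)
print("knob",tri((255.6,196),(241.5,187.5)));print("button",tri((242.2,173),(266,184.5)))
print("kettle",tri((213,258),(143,155)))
```

```text
knob (array([0.5053, 0.056 , 0.1503]), np.float64(0.0011))
button (array([ 0.5004, -0.0324,  0.128 ]), np.float64(0.0001))
kettle (array([0.6751, 0.1746, 0.2203]), np.float64(0.0177))
```

Emit:
play_rows:
  targets:
    - {"x": 11.5, "y": 21.5, "z": 0.8, "az": 6.2, "gripper": 60}
    - {"x": 11.5, "y": 21.5, "z": 0.8, "az": 6.2, "gripper": 60}
    - {"x": 11.5, "y": 21.5, "z": 0.8, "az": 6.2, "gripper": 60}
    - {"x": 11.5, "y": 21.5, "z": 0.8, "az": 6.2, "gripper": 60}
    - {"x": 11.5, "y": 21.5, "z": 0.8, "az": 6.2, "gripper": 60}

```text
invalid input
```

Emit:
play_rows:
  targets:
    - {"ax": 0, "ay": 0, "x": 11.5, "y": 21.4, "z": 0.8, "az": 7, "gripper": 60}
    - {"ax": 0, "ay": 0, "x": 11.5, "y": 21.4, "z": 0.8, "az": 7, "gripper": 60}
    - {"ax": 0, "ay": 0, "x": 11.5, "y": 21.4, "z": 0.8, "az": 7, "gripper": 60}
    - {"ax": 0, "ay": 0, "x": 11.5, "y": 21.4, "z": 0.8, "az": 7, "gripper": 60}
    - {"ax": 0, "ay": 0, "x": 11.5, "y": 21.4, "z": 0.8, "az": 7, "gripper": 60}
  force: 30

```text
clock: 0.52
tool_pos: [0.2741, -0.3701, 0.235]
ee_rot: [-180.0, -0.0, 59.7]
contact_force: [0.6, -0.4, 0.1]
gripper_width: 0.702
grasp_force: 0.0
```

Emit:
play_rows:
  targets:
    - {"ax": 0, "ay": 0, "x": 11.5, "y": 21.4, "z": 0.8, "az": 7, "gripper": 60}
    - {"ax": 0, "ay": 0, "x": 11.5, "y": 21.4, "z": 0.8, "az": 7, "gripper": 60}
    - {"ax": 0, "ay": 0, "x": 11.5, "y": 21.4, "z": 0.8, "az": 7, "gripper": 60}
    - {"ax": 0, "ay": 0, "x": 11.5, "y": 21.4, "z": 0.8, "az": 7, "gripper": 60}
    - {"ax": 0, "ay": 0, "x": 11.5, "y": 21.4, "z": 0.8, "az": 7, "gripper": 60}
  force: 30

```text
clock: 0.93
tool_pos: [0.3316, -0.2631, 0.2391]
ee_rot: [-180.0, -0.0, 94.7]
contact_force: [0.2, -0.8, -0.4]
gripper_width: 0.7
grasp_force: 0.0
```

Emit:
play_rows:
  targets:
    - {"ax": 0, "ay": 0, "x": 11.5, "y": 21.4, "z": 0.8, "az": 7, "gripper": 60}
    - {"ax": 0, "ay": 0, "x": 11.5, "y": 21.4, "z": 0.8, "az": 7, "gripper": 60}
    - {"ax": 0, "ay": 0, "x": 11.5, "y": 21.4, "z": 0.8, "az": 7, "gripper": 60}
    - {"ax": 0, "ay": 0, "x": 11.5, "y": 21.4, "z": 0.8, "az": 7, "gripper": 60}
    - {"ax": 0, "ay": 0, "x": 11.5, "y": 21.4, "z": 0.8, "az": 7, "gripper": 60}
  force: 30

```text
clock: 1.35
tool_pos: [0.3891, -0.1561, 0.2432]
ee_rot: [-180.0, -0.0, 129.7]
contact_force: [0.4, -0.8, -0.7]
gripper_width: 0.702
grasp_force: 0.0
```

Emit:
play_rows:
  targets:
    - {"ax": 0, "ay": 0, "x": 11.5, "y": 21.4, "z": 0.8, "az": 7, "gripper": 60}
    - {"ax": 0, "ay": 0, "x": 11.5, "y": 21.4, "z": 0.8, "az": 7, "gripper": 60}
    - {"ax": 0, "ay": 0, "x": 11.5, "y": 21.4, "z": 0.8, "az": 7, "gripper": 60}
    - {"ax": 0, "ay": 0, "x": 11.5, "y": 21.4, "z": 0.8, "az": 7, "gripper": 60}
    - {"ax": 0, "ay": 0, "x": 11.5, "y": 21.4, "z": 0.8, "az": 7, "gripper": 60}
  force: 30

```text
clock: 1.77
tool_pos: [0.4466, -0.0491, 0.2471]
ee_rot: [180.0, -0.0, 164.7]
contact_force: [0.2, -0.0, 0.1]
gripper_width: 0.703
grasp_force: 0.0
```

Emit:
play_rows:
  targets:
    - {"ax": 0, "ay": 0, "x": 11.5, "y": 21.4, "z": 0.8, "az": 7, "gripper": 60}
    - {"ax": 0, "ay": 0, "x": 11.5, "y": 21.4, "z": 0.8, "az": 7, "gripper": 60}
    - {"ax": 0, "ay": 0, "x": 11.5, "y": 21.4, "z": 0.8, "az": 7, "gripper": 60}
    - {"ax": 0, "ay": 0, "x": 11.5, "y": 21.4, "z": 0.8, "az": 7, "gripper": 60}
    - {"ax": 0, "ay": 0, "x": 11.5, "y": 21.4, "z": 0.8, "az": 7, "gripper": 60}
  force: 30

```text
clock: 2.18
tool_pos: [0.5041, 0.0579, 0.251]
ee_rot: [180.0, -0.0, -160.3]
contact_force: [0.7, -0.7, -0.7]
gripper_width: 0.706
grasp_force: 0.0
```

Sequential calls in one block work. Next is the wrist view from above the knob.

Run:
```python
from h import *
s=sense();im=cams.get_image("wrist");np.save("s1.npy",s,allow_pickle=True)
print(s["joints"].round(1),s["moment"].round(3))
cv2.imwrite("pics/w1.png",cv2.resize(im,(768,576),interpolation=cv2.INTER_CUBIC))
for X in([.5053,.056,.153],[.5053,.056,.125],[.5004,-.0324,.128]):print(proj("wrist",np.array(X),s)*1.5)
```

```text
[  -2.1   16.9   88.     0.    75.1 -111.8] [ 0.008 -0.044 -0.02 ]
[384.43233221 298.34947286]
[384.90461767 284.84178772]
[241.22095999 227.63397429]
```

View pics/w1.png

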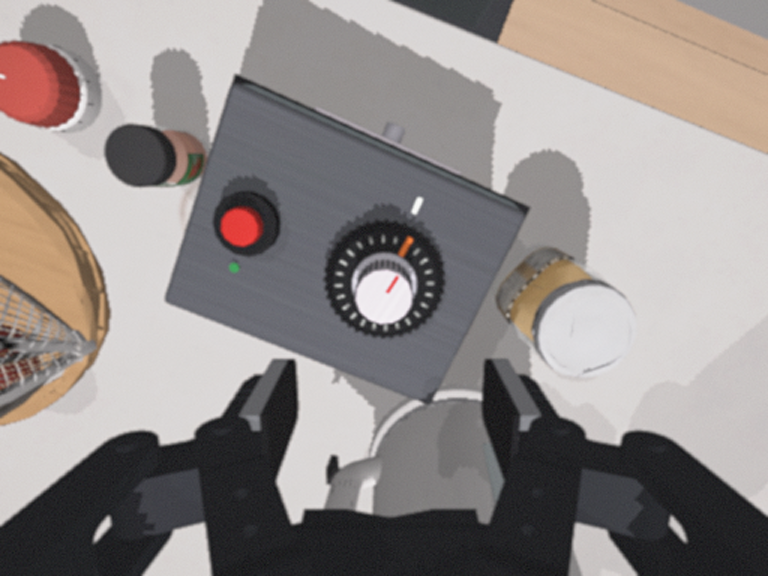

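The wrist view has the knob top at (384,297) and the button at (241,227), both matching the triangulated positions. The ring mark is at (407,246). I'll centre on the knob and go down.

Emit:
play_rows:
  targets:
    - {"ax": 0, "ay": 0, "az": 0, "x": 1.2, "y": -1.9, "z": -30, "gripper": 60}
    - {"ax": 0, "ay": 0, "az": 0, "x": 0, "y": 0, "z": -30, "gripper": 60}
    - {"ax": 0, "ay": 0, "az": 0, "x": 0, "y": 0, "z": -30, "gripper": 60}
    - {"ax": 0, "ay": 0, "az": 0, "x": 0, "y": 0, "z": -16, "gripper": 60}
    - {"ax": 0, "ay": 0, "az": 0, "x": 0, "y": 0, "z": -6, "gripper": 55}
  force: 30

```text
clock: 2.65
tool_pos: [0.5031, 0.0547, 0.1362]
ee_rot: [179.9, -0.3, -160.7]
contact_force: [-0.3, 0.2, 0.0]
gripper_width: 0.645
grasp_force: 0.0
```

Run:
```python
from h import *
s=sense();im=cams.get_image("wrist")
print(s["tool_pos"].round(4),s["moment"].round(3))
cv2.imwrite("pics/w2.png",cv2.resize(im,(768,576),interpolation=cv2.INTER_CUBIC))
p=s["tool_pos"];print(proj("wrist",np.array([.5053,.056,.153]),s)*1.5, proj("wrist",p,s)*1.5)
```

```text
[0.5031 0.0547 0.1362] [-0.007 -0.001  0.013]
[389.45477854 413.52674616] [388.02897814 380.79665749]
```

View pics/w2.png

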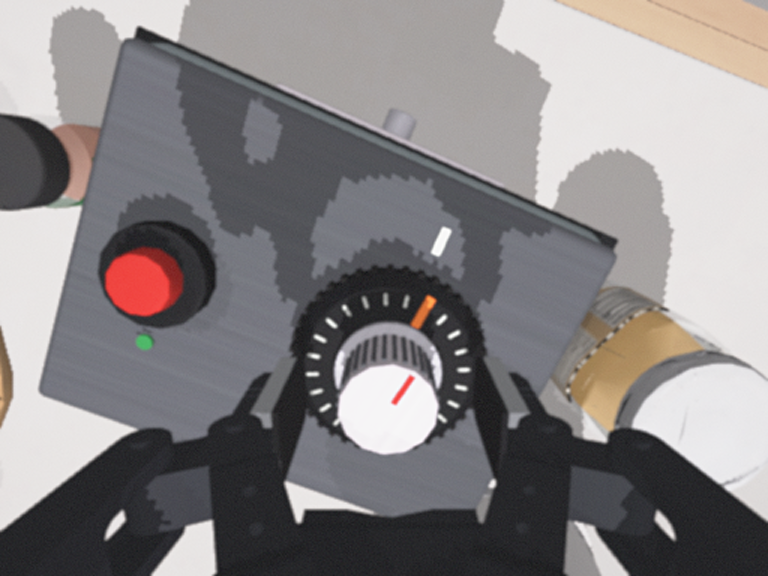

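The knob sits centred between the pads at (389,408), and both fingers are clear of the ring. I'll let it settle, then lower to grip height.

Emit:
play_rows:
  targets:
    - {"ax": 0, "ay": 0, "az": 0, "x": 0, "y": 0, "z": 0, "gripper": 50}
    - {"ax": 0, "ay": 0, "az": 0, "x": 0, "y": 0, "z": 0, "gripper": 50}
    - {"ax": 0, "ay": 0, "az": 0, "x": 0, "y": 0, "z": 0, "gripper": 45}
    - {"ax": 0, "ay": 0, "az": 0, "x": 0, "y": 0, "z": 0, "gripper": 45}
    - {"ax": 0, "ay": 0, "az": 0, "x": 0, "y": 0, "z": 0, "gripper": 45}
  force: 30

```text
clock: 3.12
tool_pos: [0.5055, 0.0547, 0.1402]
ee_rot: [-180.0, 0.1, -160.7]
contact_force: [-0.2, 0.2, -0.3]
gripper_width: 0.535
grasp_force: 0.0
```

Emit:
play_rows:
  targets:
    - {"ax": 0, "ay": 0, "az": 0, "x": 0, "y": 1.2, "z": -4, "gripper": 45}
    - {"ax": 0, "ay": 0, "az": 0, "x": 0, "y": 0, "z": -4, "gripper": 40}
    - {"ax": 0, "ay": 0, "az": 0, "x": 0, "y": 0, "z": -1, "gripper": 36}
    - {"ax": 0, "ay": 0, "az": 0, "x": 0, "y": 0, "z": 0, "gripper": 34}
    - {"ax": 0, "ay": 0, "az": 0, "x": 0, "y": 0, "z": 0, "gripper": 33}
  force: 30

```text
clock: 3.53
tool_pos: [0.5049, 0.0558, 0.1301]
ee_rot: [-180.0, -0.0, -160.7]
contact_force: [1.1, -1.3, 0.1]
gripper_width: 0.386
grasp_force: 0.3
```

Emit:
play_rows:
  targets:
    - {"ax": 0, "ay": 0, "az": 0, "x": 0, "y": 0, "z": 0, "gripper": 30}
    - {"ax": 0, "ay": 0, "az": 0, "x": 0, "y": 0, "z": 0, "gripper": 26}
    - {"ax": 0, "ay": 0, "az": 0, "x": 0, "y": 0, "z": 0, "gripper": 26}
    - {"ax": 0, "ay": 0, "az": 0, "x": 0, "y": 0, "z": 0, "gripper": 26}
    - {"ax": 0, "ay": 0, "az": 0, "x": 0, "y": 0, "z": 0, "gripper": 26}
  force: 30

```text
clock: 3.95
tool_pos: [0.5053, 0.0549, 0.1304]
ee_rot: [-179.9, -0.0, -160.7]
contact_force: [-0.4, -4.9, -0.1]
gripper_width: 0.35
grasp_force: 29.6
```

```bash
cat > f.py <<'E'
from cell import sense
s=sense();print(s["tool_pos"].round(4),s["ee_rot"].round(2),"F",s["contact_force"].round(2),"M",s["moment"].round(3),"g",s["grasp_force"],s["gripper_width"],"t6",s["joint_torque"][5].round(3),"j6",s["joints"][5].round(2))
E
python3 f.py
```

```text
[0.5053 0.0549 0.1304] [-1.7991e+02 -1.0000e-02 -1.6067e+02] F [-0.43 -4.95 -0.12] M [-0.778 -0.027 -0.047] g 29.623596668243408 0.3496544379716355 t6 -0.039 j6 -111.67
```

Gripped at 30 N. The tool feels a 5 N side load, so I'll shift y slightly and make the first turn of 18°, which is inside the guaranteed free range.

Emit:
play_rows:
  targets:
    - {"ax": 0, "ay": 0, "az": -4, "x": 0, "y": -0.8, "z": 0, "gripper": 26}
    - {"ax": 0, "ay": 0, "az": -5, "x": 0, "y": 0, "z": 0, "gripper": 26}
    - {"ax": 0, "ay": 0, "az": -5, "x": 0, "y": 0, "z": 0, "gripper": 26}
    - {"ax": 0, "ay": 0, "az": -4, "x": 0, "y": 0, "z": 0, "gripper": 26}
    - {"ax": 0, "ay": 0, "az": 0, "x": 0, "y": 0, "z": 0, "gripper": 26}
  force: 30

```text
clock: 4.37
tool_pos: [0.5053, 0.0551, 0.1304]
ee_rot: [180.0, 0.0, -178.8]
contact_force: [1.1, -0.1, -0.3]
gripper_width: 0.35
grasp_force: 29.7
```

```bash
python3 f.py
```

```text
[0.5053 0.0551 0.1304] [ 1.7999e+02  2.0000e-02 -1.7881e+02] F [ 1.1  -0.14 -0.33] M [-0.072 -0.062 -0.045] g 29.74690318107605 0.349588345656333 t6 0.922 j6 -93.62
```

Emit:
play_rows:
  targets:
    - {"ax": 0, "ay": 0, "az": -1.5, "x": 0, "y": 0, "z": 0, "gripper": 26}
    - {"ax": 0, "ay": 0, "az": -1.5, "x": 0, "y": 0, "z": 0, "gripper": 26}
    - {"ax": 0, "ay": 0, "az": -1.5, "x": 0, "y": 0, "z": 0, "gripper": 26}
    - {"ax": 0, "ay": 0, "az": -1, "x": 0, "y": 0, "z": 0, "gripper": 26}
    - {"ax": 0, "ay": 0, "az": -0.5, "x": 0, "y": 0, "z": 0, "gripper": 26}
  force: 30

```text
clock: 4.78
tool_pos: [0.5053, 0.0552, 0.1304]
ee_rot: [180.0, 0.0, 175.4]
contact_force: [0.8, -0.7, 0.5]
gripper_width: 0.355
grasp_force: 29.7
```

```bash
python3 f.py
```

```text
[0.5053 0.0552 0.1304] [1.7999e+02 2.0000e-02 1.7538e+02] F [ 0.77 -0.75  0.54] M [ 0.036 -0.113  0.044] g 29.744372963905334 0.3547836871614449 t6 0.061 j6 -87.8
```

```bash
cat > f.py <<'E'
from cell import sense,cams
import numpy as np
L=[]
for i in range(5):
    s=sense();L.append(s["moment"][2]);cams.get_image("wrist")
print(s["tool_pos"].round(4),s["ee_rot"].round(2),"F",s["contact_force"].round(1),"Mz",np.round(L,3),"mean",np.mean(L).round(3),"g",s["grasp_force"].__round__(1),s["gripper_width"].__round__(3),"j6",s["joints"][5].round(2))
E
python3 f.py
```

```text
[0.5053 0.0552 0.1304] [1.7999e+02 3.0000e-02 1.7539e+02] F [1.2 0.  0.8] Mz [ 0.044  0.056 -0.009  0.026  0.084] mean 0.04 g 29.8 0.353 j6 -87.82
```

Emit:
play_rows:
  targets:
    - {"ax": 0, "ay": 0, "az": -2, "x": 0, "y": 0, "z": 0, "gripper": 26}
    - {"ax": 0, "ay": 0, "az": -2, "x": 0, "y": 0, "z": 0, "gripper": 26}
    - {"ax": 0, "ay": 0, "az": -1, "x": 0, "y": 0, "z": 0, "gripper": 26}
    - {"ax": 0, "ay": 0, "az": -1, "x": 0, "y": 0, "z": 0, "gripper": 26}
    - {"ax": 0, "ay": 0, "az": -1, "x": 0, "y": 0, "z": 0, "gripper": 26}
  force: 30

```text
clock: 5.45
tool_pos: [0.5053, 0.0553, 0.1304]
ee_rot: [180.0, 0.0, 168.3]
contact_force: [1.4, 1.3, 1.7]
gripper_width: 0.349
grasp_force: 29.8
```

```bash
python3 f.py
```

```text
[0.5053 0.0553 0.1304] [1.7997e+02 3.0000e-02 1.6835e+02] F [1.9 1.8 1.3] Mz [ 0.066  0.066 -0.009 -0.084 -0.047] mean -0.001 g 29.9 0.354 j6 -80.78
```

Emit:
play_rows:
  targets:
    - {"ax": 0, "ay": 0, "az": -2, "x": 0, "y": 0, "z": 0, "gripper": 26}
    - {"ax": 0, "ay": 0, "az": -2, "x": 0, "y": 0, "z": 0, "gripper": 26}
    - {"ax": 0, "ay": 0, "az": -1, "x": 0, "y": 0, "z": 0, "gripper": 26}
    - {"ax": 0, "ay": 0, "az": -1, "x": 0, "y": 0, "z": 0, "gripper": 26}
    - {"ax": 0, "ay": 0, "az": -1, "x": 0, "y": 0, "z": 0, "gripper": 26}
  force: 30

```text
clock: 6.12
tool_pos: [0.5053, 0.0554, 0.1304]
ee_rot: [180.0, 0.0, 161.3]
contact_force: [1.9, 2.1, 1.8]
gripper_width: 0.351
grasp_force: 29.9
```

```bash
sed -i 's/range(5)/range(7)/' f.py; python3 f.py
```

```text
[0.5053 0.0553 0.1304] [1.7997e+02 2.0000e-02 1.6135e+02] F [2.8 2.8 1. ] Mz [ 0.136 -0.011 -0.025 -0.013 -0.042 -0.093 -0.017] mean -0.009 g 29.9 0.349 j6 -73.78
```

Emit:
play_rows:
  targets:
    - {"ax": 0, "ay": 0, "az": -0.8, "x": 0.4, "y": 0.4, "z": 0, "gripper": 26}
    - {"ax": 0, "ay": 0, "az": -0.8, "x": 0, "y": 0, "z": 0, "gripper": 26}
    - {"ax": 0, "ay": 0, "az": -0.8, "x": 0, "y": 0, "z": 0, "gripper": 26}
    - {"ax": 0, "ay": 0, "az": -0.8, "x": 0, "y": 0, "z": 0, "gripper": 26}
    - {"ax": 0, "ay": 0, "az": -0.8, "x": 0, "y": 0, "z": 0, "gripper": 26}
  force: 30

```text
clock: 6.88
tool_pos: [0.5054, 0.0554, 0.1304]
ee_rot: [-180.0, -0.0, 157.3]
contact_force: [0.4, 1.8, 3.9]
gripper_width: 0.351
grasp_force: 30.1
```

```bash
python3 f.py
```

```text
[0.5054 0.0555 0.1304] [-1.7999e+02 -1.0000e-02  1.5734e+02] F [-0.3  1.3  5.9] Mz [ 0.043  0.029 -0.018 -0.083 -0.014 -0.114 -0.057] mean -0.031 g 30.3 0.351 j6 -69.71
```

Emit:
play_rows:
  targets:
    - {"ax": 0, "ay": 0, "az": -2, "x": 0, "y": 0, "z": 0, "gripper": 26}
    - {"ax": 0, "ay": 0, "az": -2, "x": 0, "y": 0, "z": 0, "gripper": 26}
    - {"ax": 0, "ay": 0, "az": -1, "x": 0, "y": 0, "z": 0, "gripper": 26}
    - {"ax": 0, "ay": 0, "az": -1, "x": 0, "y": 0, "z": 0, "gripper": 26}
    - {"ax": 0, "ay": 0, "az": -1, "x": 0, "y": 0, "z": 0, "gripper": 26}
  force: 30

```text
clock: 7.65
tool_pos: [0.5054, 0.0555, 0.1304]
ee_rot: [-180.0, -0.0, 150.3]
contact_force: [0.5, 1.2, 5.3]
gripper_width: 0.349
grasp_force: 30.2
```

```bash
python3 f.py
```

```text
[0.5054 0.0555 0.1304] [ 1.8000e+02 -1.0000e-02  1.5034e+02] F [-0.3  0.2  5.5] Mz [ 0.068  0.071 -0.027 -0.025 -0.04  -0.094 -0.038] mean -0.012 g 30.3 0.349 j6 -62.71
```

Emit:
play_rows:
  targets:
    - {"ax": 0, "ay": 0, "az": -2, "x": 0, "y": 0, "z": 0, "gripper": 26}
    - {"ax": 0, "ay": 0, "az": -2, "x": 0, "y": 0, "z": 0, "gripper": 26}
    - {"ax": 0, "ay": 0, "az": -1, "x": 0, "y": 0, "z": 0, "gripper": 26}
    - {"ax": 0, "ay": 0, "az": -1, "x": 0, "y": 0, "z": 0, "gripper": 26}
    - {"ax": 0, "ay": 0, "az": -1, "x": 0, "y": 0, "z": 0, "gripper": 26}
  force: 30

```text
clock: 8.42
tool_pos: [0.5055, 0.0556, 0.1304]
ee_rot: [180.0, 0.0, 143.3]
contact_force: [-0.1, 2.5, 5.9]
gripper_width: 0.349
grasp_force: 30.2
```

```bash
python3 f.py
```

```text
[0.5054 0.0556 0.1304] [ 1.7999e+02 -1.0000e-02  1.4335e+02] F [0.3 2.  5.1] Mz [ 0.057  0.027 -0.064 -0.091 -0.095 -0.002 -0.054] mean -0.032 g 30.3 0.349 j6 -55.73
```

Emit:
play_rows:
  targets:
    - {"ax": 0, "ay": 0, "az": -2, "x": 0, "y": 0.2, "z": 0, "gripper": 26}
    - {"ax": 0, "ay": 0, "az": -2, "x": 0, "y": 0, "z": 0, "gripper": 26}
    - {"ax": 0, "ay": 0, "az": -1, "x": 0, "y": 0, "z": 0, "gripper": 26}
    - {"ax": 0, "ay": 0, "az": -1, "x": 0, "y": 0, "z": 0, "gripper": 26}
    - {"ax": 0, "ay": 0, "az": -1, "x": 0, "y": 0, "z": 0, "gripper": 26}
  force: 30

```text
clock: 9.18
tool_pos: [0.5056, 0.0557, 0.1304]
ee_rot: [180.0, 0.0, 136.3]
contact_force: [0.2, 1.1, 5.0]
gripper_width: 0.351
grasp_force: 30.2
```

```bash
python3 f.py
```

```text
[0.5055 0.0557 0.1304] [1.7999e+02 1.0000e-02 1.3636e+02] F [-0.7  0.4  4.5] Mz [ 0.127  0.056 -0.07  -0.084 -0.065 -0.039 -0.006] mean -0.012 g 30.3 0.351 j6 -48.71
```

Emit:
play_rows:
  targets:
    - {"ax": 0, "ay": 0, "az": -2, "x": 0, "y": 0, "z": 0, "gripper": 26}
    - {"ax": 0, "ay": 0, "az": -2, "x": 0, "y": 0, "z": 0, "gripper": 26}
    - {"ax": 0, "ay": 0, "az": -1, "x": 0, "y": 0, "z": 0, "gripper": 26}
    - {"ax": 0, "ay": 0, "az": -1, "x": 0, "y": 0, "z": 0, "gripper": 26}
    - {"ax": 0, "ay": 0, "az": -1, "x": 0, "y": 0, "z": 0, "gripper": 26}
  force: 30

```text
clock: 9.95
tool_pos: [0.5056, 0.0557, 0.1304]
ee_rot: [180.0, 0.0, 129.3]
contact_force: [1.1, 1.3, 5.0]
gripper_width: 0.348
grasp_force: 30.2
```

```bash
python3 f.py
```

```text
[0.5056 0.0558 0.1304] [1.7998e+02 1.0000e-02 1.2934e+02] F [0.5 2.5 4.9] Mz [ 0.034  0.018 -0.043 -0.058  0.01  -0.097 -0.098] mean -0.033 g 30.3 0.35 j6 -41.7
```

Emit:
play_rows:
  targets:
    - {"ax": 0, "ay": 0, "az": -2, "x": 0, "y": 0.2, "z": 0, "gripper": 26}
    - {"ax": 0, "ay": 0, "az": -2, "x": 0, "y": 0, "z": 0, "gripper": 26}
    - {"ax": 0, "ay": 0, "az": -1, "x": 0, "y": 0, "z": 0, "gripper": 26}
    - {"ax": 0, "ay": 0, "az": -1, "x": 0, "y": 0, "z": 0, "gripper": 26}
    - {"ax": 0, "ay": 0, "az": -1, "x": 0, "y": 0, "z": 0, "gripper": 26}
  force: 30

```text
clock: 10.72
tool_pos: [0.5057, 0.0558, 0.1304]
ee_rot: [180.0, 0.0, 122.3]
contact_force: [1.7, 1.0, 4.7]
gripper_width: 0.35
grasp_force: 30.2
```

```bash
python3 f.py; python3 -c "
from h import *
cv2.imwrite('pics/w3.png',cv2.resize(cams.get_image('wrist')[150:340,130:390],(780,570),interpolation=cv2.INTER_CUBIC))"
```

```text
[0.5057 0.0558 0.1304] [1.7998e+02 2.0000e-02 1.2234e+02] F [ 1.9 -1.   4.7] Mz [ 0.105  0.027 -0.026 -0.074 -0.046 -0.094 -0.038] mean -0.021 g 30.2 0.354 j6 -34.68
```

View pics/w3.png

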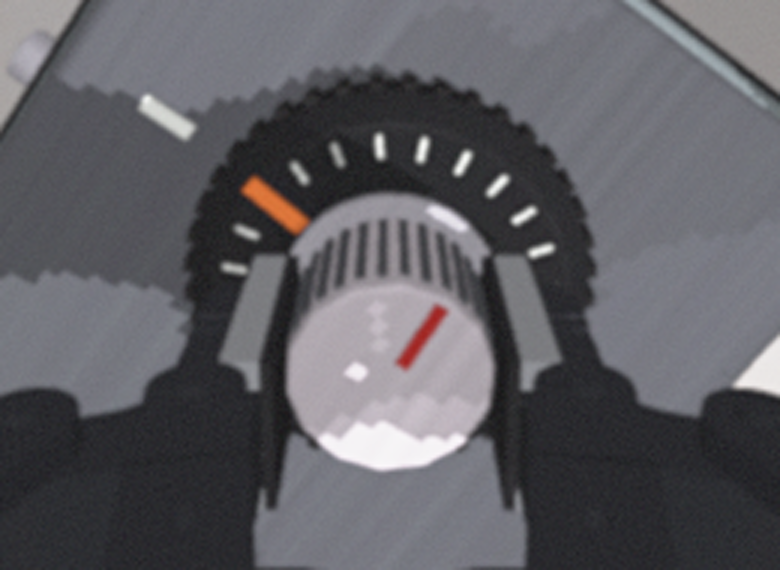

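The pointer has kept its angle relative to the fingers, so the knob is turning with the grip. The ring mark at (275,205) has stayed in place against the deck's white line. I'll keep going.

Emit:
play_rows:
  targets:
    - {"ax": 0, "ay": 0, "az": -2, "x": 0, "y": 0, "z": 0, "gripper": 26}
    - {"ax": 0, "ay": 0, "az": -2, "x": 0, "y": 0, "z": 0, "gripper": 26}
    - {"ax": 0, "ay": 0, "az": -1, "x": 0, "y": 0, "z": 0, "gripper": 26}
    - {"ax": 0, "ay": 0, "az": -1, "x": 0, "y": 0, "z": 0, "gripper": 26}
    - {"ax": 0, "ay": 0, "az": -1, "x": 0, "y": 0, "z": 0, "gripper": 26}
  force: 30

```text
clock: 11.53
tool_pos: [0.5058, 0.0559, 0.1304]
ee_rot: [180.0, 0.0, 115.3]
contact_force: [2.9, -0.3, 4.9]
gripper_width: 0.353
grasp_force: 30.2
```

```bash
python3 f.py
```

```text
[0.5058 0.0559 0.1304] [1.7996e+02 2.0000e-02 1.1535e+02] F [ 4.5 -0.8  4.5] Mz [0.17  0.108 0.    0.035 0.07  0.028 0.078] mean 0.07 g 30.2 0.346 j6 -27.68
```

The torque has risen by about 0.09 N m at rest, which suggests the stop has been touched. I'll confirm with a 2° step.

Emit:
play_rows:
  targets:
    - {"ax": 0, "ay": 0, "az": -0.4, "x": 0.4, "y": 0, "z": 0, "gripper": 26}
    - {"ax": 0, "ay": 0, "az": -0.4, "x": 0, "y": 0, "z": 0, "gripper": 26}
    - {"ax": 0, "ay": 0, "az": -0.4, "x": 0, "y": 0, "z": 0, "gripper": 26}
    - {"ax": 0, "ay": 0, "az": -0.4, "x": 0, "y": 0, "z": 0, "gripper": 26}
    - {"ax": 0, "ay": 0, "az": -0.4, "x": 0, "y": 0, "z": 0, "gripper": 26}
  force: 30

```text
clock: 12.3
tool_pos: [0.5058, 0.056, 0.1304]
ee_rot: [-180.0, 0.0, 113.3]
contact_force: [3.5, 0.2, 5.6]
gripper_width: 0.346
grasp_force: 30.3
```

```bash
sed -i 's/range(7)/range(10)/' f.py;python3 f.py
```

```text
[0.5058 0.0559 0.1304] [-179.99    0.    113.35] F [ 3.1 -0.   4.8] Mz [0.181 0.204 0.195 0.145 0.141 0.113 0.162 0.178 0.159 0.102] mean 0.158 g 30.3 0.351 j6 -25.66
```

The torque is up to about 0.16 N m, so push-back is roughly 0.12–0.19 N m, in the middle of the snug band. I'll open symmetrically and lift off.

Emit:
play_rows:
  targets:
    - {"ax": 0, "ay": 0, "az": 0, "x": 0, "y": 0, "z": 0, "gripper": 36}
    - {"ax": 0, "ay": 0, "az": 0, "x": 0, "y": 0, "z": 0, "gripper": 42}
    - {"ax": 0, "ay": 0, "az": 0, "x": 0, "y": 0, "z": 0, "gripper": 50}
    - {"ax": 0, "ay": 0, "az": 0, "x": 0, "y": 0, "z": 0, "gripper": 55}
    - {"ax": 0, "ay": 0, "az": 0, "x": 0, "y": 0, "z": 0, "gripper": 55}
  force: 30

```text
clock: 13.22
tool_pos: [0.5054, 0.056, 0.1299]
ee_rot: [-179.9, -0.0, 113.3]
contact_force: [0.3, -0.7, 0.2]
gripper_width: 0.647
grasp_force: 0.0
```

```bash
python3 f.py; python3 -c "
from h import *
cv2.imwrite('pics/w4.png',cv2.resize(cams.get_image('wrist')[150:340,130:390],(780,570),interpolation=cv2.INTER_CUBIC))"
```

```text
[0.5059 0.056  0.1303] [180.     0.   113.34] F [0.  0.8 0.4] Mz [ 0.013 -0.017 -0.002 -0.01  -0.032  0.028 -0.011 -0.034  0.02  -0.004] mean -0.005 g 0.0 0.644 j6 -25.66
```

View pics/w4.png

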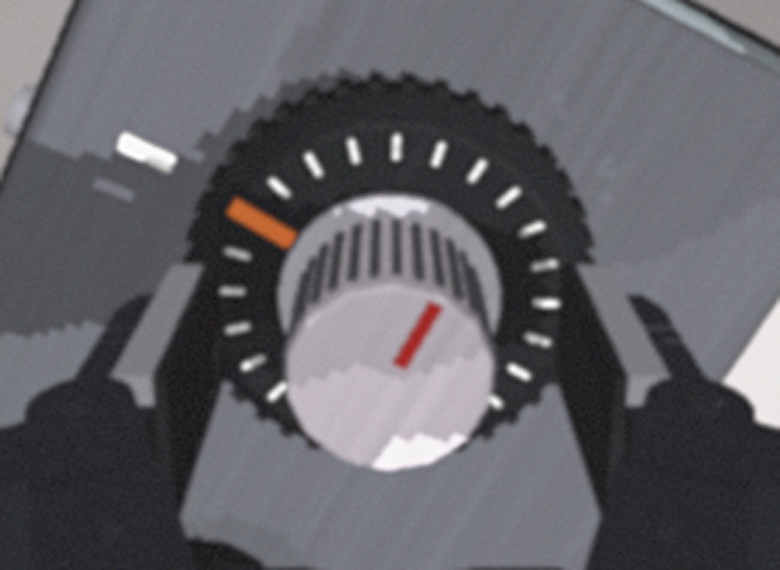

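The knob is released and has sprung back about 3°, so it should still be resting on the stop. The ring mark at (262,222) is still aligned with the deck line. Now I'll lift, close the fingers and go over the button.

Emit:
play_rows:
  targets:
    - {"ax": 0, "ay": 0, "az": 0, "x": 0, "y": 0, "z": 8, "gripper": 55}
    - {"ax": 0, "ay": 0, "az": 0, "x": 0, "y": 0, "z": 16, "gripper": 55}
    - {"ax": 0, "ay": 0, "az": 0, "x": 0, "y": 0, "z": 20, "gripper": 55}
    - {"ax": 0, "ay": 0, "az": 0, "x": 0, "y": 0, "z": 16, "gripper": 40}
    - {"ax": 0, "ay": 0, "az": 0, "x": 0, "y": 0, "z": 0, "gripper": 0}
  force: 30

```text
clock: 14.18
tool_pos: [0.5078, 0.0559, 0.1941]
ee_rot: [179.7, 0.2, 113.3]
contact_force: [-0.4, -0.7, 0.1]
gripper_width: 0.373
grasp_force: 0.0
```

Emit:
play_rows:
  targets:
    - {"ax": 0, "ay": 0, "az": 0, "x": -1, "y": -22, "z": 0, "gripper": 0}
    - {"ax": 0, "ay": 0, "az": 0, "x": -1, "y": -22, "z": 0, "gripper": 0}
    - {"ax": 0, "ay": 0, "az": 0, "x": -1, "y": -22, "z": 0, "gripper": 0}
    - {"ax": 0, "ay": 0, "az": 0, "x": -2, "y": -22, "z": 0, "gripper": 0}
    - {"ax": 0, "ay": 0, "az": 0, "x": 0, "y": 0, "z": 0, "gripper": 0}
  force: 30

```text
clock: 14.6
tool_pos: [0.5005, -0.0351, 0.19]
ee_rot: [-179.9, 0.1, 113.2]
contact_force: [0.7, -1.3, 0.1]
gripper_width: 0.001
grasp_force: 0.0
```

Emit:
play_rows:
  targets:
    - {"ax": 0, "ay": 0, "az": 0, "x": 0, "y": 0, "z": -20, "gripper": 0}
    - {"ax": 0, "ay": 0, "az": 0, "x": 0, "y": 0, "z": -20, "gripper": 0}
    - {"ax": 0, "ay": 0, "az": 0, "x": 0, "y": 0, "z": -10, "gripper": 0}
    - {"ax": 0, "ay": 0, "az": 0, "x": 0, "y": 0, "z": 0, "gripper": 0}
    - {"ax": 0, "ay": 0, "az": 0, "x": 0, "y": 0, "z": 0, "gripper": 0}
  force: 30

```text
clock: 15.02
tool_pos: [0.5006, -0.0317, 0.14]
ee_rot: [-179.9, -0.0, 113.3]
contact_force: [0.5, 0.0, 0.8]
gripper_width: -0.001
grasp_force: 0.0
```

```bash
python3 f.py; python3 -c "
from h import *
s=sense();print(proj('wrist',np.array([.5004,-.0324,.128]),s)*1.5,proj('wrist',s['tool_pos'],s)*1.5)
cv2.imwrite('pics/w5.png',cv2.resize(cams.get_image('wrist'),(768,576),interpolation=cv2.INTER_CUBIC))"
```

```text
[ 0.5011 -0.0321  0.1407] [1.7996e+02 2.0000e-02 1.1334e+02] F [-0.3  0.3  0.2] Mz [ 0.032  0.075 -0.008 -0.02   0.016  0.012 -0.03  -0.032 -0.01  -0.032] mean 0.0 g 0.0 -0.001 j6 -35.76
[390.27723718 363.48322615] [392.33859792 379.11744886]
```

View pics/w5.png

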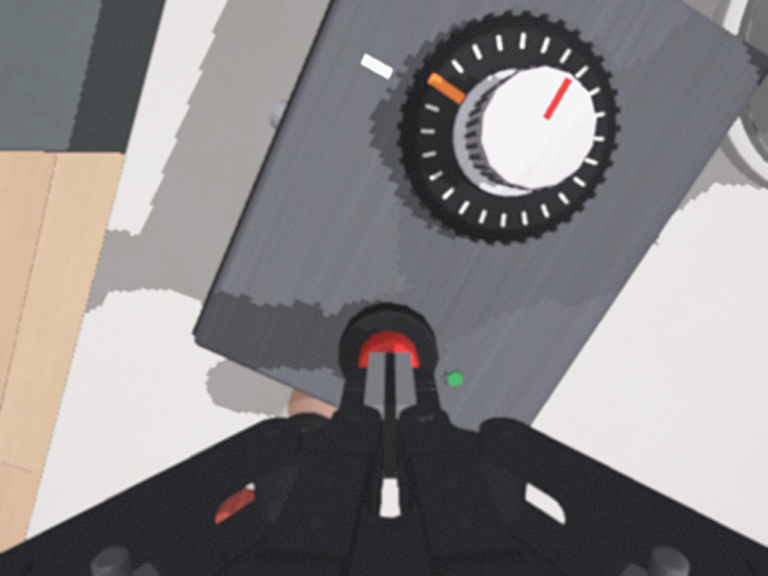

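The shut fingers are centred over the red button (389,363). The knob and ring haven't moved. Pressing.

Emit:
play_rows:
  targets:
    - {"ax": 0, "ay": 0, "az": 0, "x": 0, "y": 0, "z": -8, "gripper": 0}
    - {"ax": 0, "ay": 0, "az": 0, "x": 0, "y": 0, "z": -3, "gripper": 0}
    - {"ax": 0, "ay": 0, "az": 0, "x": 0, "y": 0, "z": -3, "gripper": 0}
    - {"ax": 0, "ay": 0, "az": 0, "x": 0, "y": 0, "z": -2, "gripper": 0}
    - {"ax": 0, "ay": 0, "az": 0, "x": 0, "y": 0, "z": 0, "gripper": 0}
  force: 30

```text
clock: 15.98
tool_pos: [0.5016, -0.0322, 0.1276]
ee_rot: [179.8, 0.1, 113.4]
contact_force: [-8.9, 1.4, 30.1]
gripper_width: -0.0
grasp_force: 15.1
```

That's 30 N at z=0.1276, so something has bottomed out. I'll back off in small steps; the spring curve will show whether it's the button or its housing.

Emit:
play_rows:
  targets:
    - {"ax": 0, "ay": 0, "az": 0, "x": 0, "y": 0, "z": 0.5, "gripper": 0}
    - {"ax": 0, "ay": 0, "az": 0, "x": 0, "y": 0, "z": 0.5, "gripper": 0}
    - {"ax": 0, "ay": 0, "az": 0, "x": 0, "y": 0, "z": 0.5, "gripper": 0}
    - {"ax": 0, "ay": 0, "az": 0, "x": 0, "y": 0, "z": 0.5, "gripper": 0}
    - {"ax": 0, "ay": 0, "az": 0, "x": 0, "y": 0, "z": 0, "gripper": 0}
  force: 30

```text
clock: 16.4
tool_pos: [0.5015, -0.0322, 0.1278]
ee_rot: [179.9, 0.1, 113.3]
contact_force: [-3.7, 0.4, 16.7]
gripper_width: 0.003
grasp_force: 8.0
```

Emit:
play_rows:
  targets:
    - {"ax": 0, "ay": 0, "az": 0, "x": 0, "y": 0, "z": 0.5, "gripper": 0}
    - {"ax": 0, "ay": 0, "az": 0, "x": 0, "y": 0, "z": 0.5, "gripper": 0}
    - {"ax": 0, "ay": 0, "az": 0, "x": 0, "y": 0, "z": 0.5, "gripper": 0}
    - {"ax": 0, "ay": 0, "az": 0, "x": 0, "y": 0, "z": 0, "gripper": 0}
    - {"ax": 0, "ay": 0, "az": 0, "x": 0, "y": 0, "z": 0, "gripper": 0}
  force: 30

```text
clock: 16.82
tool_pos: [0.5014, -0.0322, 0.128]
ee_rot: [179.9, 0.0, 113.3]
contact_force: [0.9, -1.6, 6.2]
gripper_width: -0.002
grasp_force: 3.0
```

Emit:
play_rows:
  targets:
    - {"ax": 0, "ay": 0, "az": 0, "x": 0, "y": 0, "z": 0.5, "gripper": 0}
    - {"ax": 0, "ay": 0, "az": 0, "x": 0, "y": 0, "z": 0.5, "gripper": 0}
    - {"ax": 0, "ay": 0, "az": 0, "x": 0, "y": 0, "z": 0.5, "gripper": 0}
    - {"ax": 0, "ay": 0, "az": 0, "x": 0, "y": 0, "z": 0.5, "gripper": 0}
    - {"ax": 0, "ay": 0, "az": 0, "x": 0, "y": 0, "z": 0, "gripper": 0}
  force: 30

```text
clock: 17.23
tool_pos: [0.5013, -0.0322, 0.13]
ee_rot: [180.0, 0.0, 113.3]
contact_force: [2.9, -0.2, 4.1]
gripper_width: 0.004
grasp_force: 1.8
```

Emit:
play_rows:
  targets:
    - {"ax": 0, "ay": 0, "az": 0, "x": 0, "y": 0, "z": 0.5, "gripper": 0}
    - {"ax": 0, "ay": 0, "az": 0, "x": 0, "y": 0, "z": 0.5, "gripper": 0}
    - {"ax": 0, "ay": 0, "az": 0, "x": 0, "y": 0, "z": 0.5, "gripper": 0}
    - {"ax": 0, "ay": 0, "az": 0, "x": 0, "y": 0, "z": 0.5, "gripper": 0}
    - {"ax": 0, "ay": 0, "az": 0, "x": 0, "y": 0, "z": 0, "gripper": 0}
  force: 30

```text
clock: 17.65
tool_pos: [0.5006, -0.032, 0.1317]
ee_rot: [-180.0, -0.0, 113.3]
contact_force: [1.6, 0.6, 3.2]
gripper_width: -0.004
grasp_force: 1.3
```

Force falls gently from 6 to 4 to 3 N as it rises, which is the button's spring. It was fully pressed at z=0.128. I'll retract and check.

Emit:
play_rows:
  targets:
    - {"ax": 0, "ay": 0, "az": 0, "x": 0, "y": 0, "z": 8, "gripper": 0}
    - {"ax": 0, "ay": 0, "az": 0, "x": 0, "y": 0, "z": 20, "gripper": 0}
    - {"ax": 0, "ay": 0, "az": 0, "x": 0, "y": 0, "z": 25, "gripper": 0}
    - {"ax": 0, "ay": 0, "az": 0, "x": 0, "y": 0, "z": 20, "gripper": 0}
    - {"ax": 0, "ay": 0, "az": 0, "x": 0, "y": 0, "z": 0, "gripper": 0}
  force: 30

```text
clock: 18.07
tool_pos: [0.5019, -0.0322, 0.2086]
ee_rot: [179.8, 0.2, 113.3]
contact_force: [0.6, 0.1, 0.4]
gripper_width: -0.002
grasp_force: 0.0
```

```bash
python3 -c "
from h import *
cv2.imwrite('pics/w6.png',cv2.resize(cams.get_image('wrist'),(768,576),interpolation=cv2.INTER_CUBIC))"
```

```text
(no output)
```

View pics/w6.png

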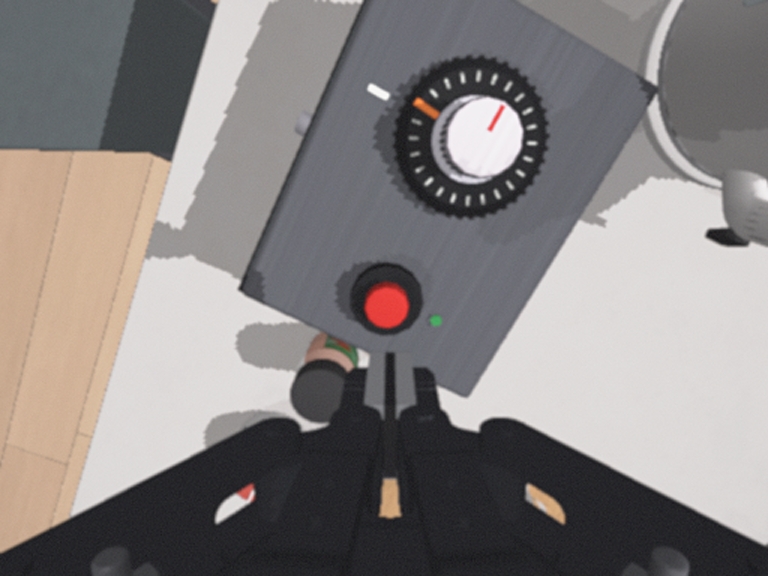

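The button is out again at (387,305), and the pointer and ring mark are unchanged. Handing in.

```bash
python3 -c "
from cell import order
print(order.job_done())"
```

```text
the job is handed in; nothing more can be done
None
```

I turned the knob about 86° clockwise until it was snug on its stop, let go, pressed the red button fully and handed the job in. The ring mark hadn't visibly moved and the arm stayed clear of the jars and timer, but no verdict came back.

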